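Clip in the humidity probe and crack the desiccator

TASK

Check how dry the desiccator on the optical table still is: lay the humidity probe in the holder beside it with the slotted tip towards the desiccator, press it down past the sprung jaw until it sits fully home in both forks, and let go of it. Then take the lid by its knob, pull up until the sticky O-ring lets go, and keep the lid level about two centimetres above the rim so that the probe sniffs the air coming out; do not lift it far off. Finish while still holding the lid there, clear of the bowl, and leave the other things on the bench where they are.

Things in the scene. Friction and masses are not known exactly. Their poses are not given: they have to be found in the camera images.
- probe: Humidity probe, 193 mm, 90 g: steel barrel 14 mm in diameter, 120 mm long, a flat black head (45 x 26 x 14 mm) at one end, a slotted tip (12 mm diameter) at the other. Origin on the axis in the middle of the barrel, the place to grip; x runs along the barrel to the tip (tip end +88 mm, head -60 to -105 mm), z up at the start. It starts lying level in the rest and lifts straight out.
- probe_tip (a point): End of the slotted tip, on the barrel's axis.
- rest: Grey desk rest, fixed, in which the probe lies at the start, axis 40 mm above the bench: base plate 104 x 46 x 6 mm and two notched supports 12 mm thick at x = -40 and +40 mm, 43 mm high. Origin on the bench under its centre, x along the barrel. Between the supports the fingers have room to 34 mm below the axis.
- holder: Probe holder on an optical post before the desiccator, fixed: plate 108 x 52 mm, top 68 mm above the bench, with two black forks, 12 mm thick, at x = -38 and +38 mm. Each is a channel 16 mm wide, open upwards: fixed tine on the -y side (top 23 mm above the seated axis), low wall and sprung steel jaw on the +y side (30 mm above it). Origin on the bench under its centre; x points to the desiccator, z up.
- holder_seat (a point): Where the probe's origin belongs when home: midway between the forks, 100 mm above the bench, axes as the holder's; probe x along holder x, barrel on the fork floors, tip 20 to 40 mm before the lid's flange. It goes in level from straight above. Along x it may sit up to 14 mm off. Between the forks (gap 64 mm) fingers have room to 25 mm below the axis.
- jaw (a joint): The holder's sprung jaw, one part with two sloped noses, one over each fork. 0 = closed, grows (rad) as it is pushed outwards to +y; some 0.1 lets the barrel pass, a spring always closes it. The barrel meets the noses about 17 mm above the seat; the push rises to some 8 to 18 N before they give way and spring back over it.
- desiccator: Round clear desiccator bowl, clamped to the table: 164 mm in diameter (flange 176 mm), rim 98 mm above the bench, mouth 152 mm wide with a black rubber O-ring inside it just below the rim. Origin on the bench under its centre; x points away from the holder, z up. The holder stands 198 to 212 mm from its centre on the -x side.
- lid: Lift-off lid of the desiccator, clear plastic, about 0.45 kg: flange 176 mm in diameter and 8 mm thick, low dome to 53 mm, black knob on top. Under the flange a spigot 14 mm deep sits in the bowl's mouth, swollen to 142 mm in diameter at its lower end. Origin in the middle of the flange's underside, on the rim (98 mm above the bench) when shut; z up.
- lid_knob (a point): Middle of the lid's upright round knob, 34 mm in diameter and 26 mm high, on the lid's axis, 71 mm above the flange's underside (169 mm above the bench when shut), 18 mm above the dome's top. Pulled up here, the lid resists with 14 to 22 N in all, weight included, most after 5 to 6 mm; then it jumps free by some 3 mm, and past 10 mm only its weight, about 4.5 N, is left.
- oil_bottle: Bystander: small amber bottle, 27 mm in diameter, 65 mm high. Origin under its centre.
- objective_can: Bystander: clear can with black cap holding an objective, 44 mm in diameter, 69 mm high. Origin under its centre.
- filter_cube: Bystander: dark filter cube, 36 x 36 x 40 mm. Origin under its centre.
- slide_box: Bystander: flat grey slide box, 100 x 87 x 33 mm. Origin under its centre.
- spare_post: Bystander: steel optical post on a 32 mm foot, 100 mm high. Origin under its centre.
- ball_driver: Bystander: hex driver lying on the bench, 180 mm long. Origin on the bench near the middle of its length, blade to +x.
Mind the look-alikes: they are no part of the job. Leave any purple or red look-alike of the lid alone. What is shaped like the desiccator but red is not meant.

How it is judged:
By the outcome, as a careful person would: the job done as asked, in the order asked, and still so for the second after the job is handed in, while the arm keeps its last pose, push and grip.
It also fails if it takes over 54 s, if anything falls off the work surface, if the arm or the gripper's body presses on something with over 40 N, if the wrist force passes 120 N, or if a joint passes its speed limit or range.

ROBOT

A 6-joint arm with a two-finger parallel gripper is mounted at the origin on the work surface. World frame = base frame: x ahead of the robot, y to its left, z up, the work surface at z = 0. Lengths are in m, angles in rad, forces in N, time in s.
With the tool pointing down it reaches from about 0.3 to 0.875 m from the base axis. Payload 4.2 kg.
Tool frame: the origin (TCP) lies at the very end of the fingers, on their centre line; the grasp point (between the pads) lies 19 mm behind it (robot.hold_point_z is the distance from the TCP to the grasp point, in m); z points along the fingers, y is the line along which they close (so a half turn about z gives the same grasp; the last joint's range is limited). The gripper opens to 85 mm and grips with 20 to 120 N. Pads are 22 mm wide; open, the fingers measure 114 mm over their backs; the gripper's body (76 mm by 85 mm) begins 54 mm behind the grasp point. The pads swing forward as they close: fully open they stand 13 mm farther back than shut.
Start: joints at [-1.271, 0.32, 1.565, -0, 1.257, -0.02], TCP at [0.181, -0.546, 0.231] pointing down, gripper open.
Joint ranges: [-3.11, 3.11], [-0.84, 2.01], [0.21, 2.61], [-1.34, 4.49], [0.05, 2.63], [-2.56, 2.56]. Speed limits (rad/s): [2.57, 2.57, 3.14, 3.14, 3.14, 3.14].

INTERFACE

Orientations are given as a unit quaternion [w, x, y, z].
In Python, from workcell import robot gives the robot as it stands.
- The arm moves only by the tool move_arm, never from a script. Its argument "commands" is a list that holds one entry, the list of rows, each a list of 7 numbers: the shift along the tool's x, y, z in mm, then the turn, a rotation vector about the tool's x, y, z in rad, then the finger opening in mm, from 0 to 85.4. A call has 1 to 5 rows; each row is the pose to reach, as a shift and turn from the pose commanded when the call began, along the tool's axes at that moment; what a row does not reach only later rows make up. A row lasts 1/10 s, in which the tool goes at most 50 mm and 8.59 degrees, less where a joint would pass 70% of its speed; a pose out of reach is approached as far as the arm can. A call with a gripper value outside its range is refused whole. The fingers move at their own pace and stop on an object; "force" is the grip in N (left out, the last holds). Time passes only in rows, so rows that repeat a pose let the fingers close. It gives the time, the measured TCP pose, the force, the opening and the grip force at its end, in the units of the state.
- robot.observe(): the state, without advancing time (a new reading comes with each control period).
- robot.capture(name): name is "side" or "top" or "wrist"; returns (picture, depth): 420x560x3 uint8, red, green, blue; 420x560 float32, m along the optical axis (not along the pixel's ray), 0 where there is no reading.
- robot.camera_model(name): a dict with "fx", "fy", "cx", "cy" (pixels), "camera_from_world" (4x4, takes a point from world to camera coordinates); the wrist camera has in their place "mount" (4x4, takes a point from camera to tool coordinates, whose origin is the TCP and whose axes are the flange's). Camera axes: x right, y down, z forward; pixel columns grow to the right and rows downward; lengths in m; the calibration is good to about 2 mm. The wrist camera is an equidistant fisheye: a pixel r from the principal point sees the ray r / f radians off the axis. A picture is of the moment at which its call begins: read the wrist's pose just before it. camera_model takes no time and is no camera call.
- robot.hand_in(): hands the job in; it is judged then, once.
The state is a dict: "t": time; "joints": joint angles; "joint_velocities": joint speeds; "joint_efforts": joint torques, N m; "tcp_pos": TCP position; "tcp_rot": TCP orientation; "force": force on the tool from outside, world axes, zero at the start; "torque": the same for the moment, N m; "grip_width": finger opening in m; "grip_force": force on a finger pad.
Only numpy, scipy, OpenCV 4.12 (cv2) and the standard library are available. Lean on these libraries where they do the work, as an engineer would, in place of code of your own. Each camera call takes 0.05 s, during which the arm holds its last target. There are 200 camera calls.

## Working session

There is one attempt and no reset: what is moved stays moved. The work goes in short steps, Python scripts to look and compute and a tool call to move; the robot and the scene stay as the last step left them, time stands still between calls to the robot, and variables do not carry over. Pictures are saved under pics/ and viewed, at most 10 in all, crops included, and the job is handed in when it is done.

Besides the shell and the picture viewer there is one more tool, called after ">>>" by a JSON object that holds its "api" and its "payload", one argument or row to a line. move_arm: Moves the arm, as the interface text tells. Its arguments: {"type":"object","properties":{"commands":{"type":"array","items":{"type":"array","items":{"type":"array","items":{"type":"number"}}}},"force":{"type":"number"}},"required":["commands"]}

```bash
ls; mkdir -p pics; python3 - <<'E'
from workcell import robot
import cv2,numpy as np
for n in("top","side"):
    p,d=robot.capture(n); cv2.imwrite(f"pics/{n}0.png",p[:,:,::-1]); np.savez(f"{n}0.npz",p=p,d=d)
    m=robot.camera_model(n); print(n,{k:np.round(v,3).tolist() for k,v in m.items()})
print(robot.observe(), robot.hold_point_z)
m=robot.camera_model("wrist"); print({k:np.round(v,3).tolist() for k,v in m.items()})
E
```

```text
pics
top {'fx': 391.874, 'fy': 391.874, 'cx': 275.534, 'cy': 210.643, 'camera_from_world': [[-0.027, -1.0, 0.002, -0.1], [-0.986, 0.026, -0.166, 0.582], [0.166, -0.006, -0.986, 1.565], [0.0, 0.0, 0.0, 1.0]]}
side {'fx': 441.404, 'fy': 441.404, 'cx': 276.11, 'cy': 216.041, 'camera_from_world': [[-0.991, -0.131, -0.009, 0.544], [-0.072, 0.605, -0.793, 0.207], [0.109, -0.786, -0.609, 1.396], [0.0, 0.0, 0.0, 1.0]]}
{'t': 0.1, 'joints': array([-1.27101582e+00,  3.20205968e-01,  1.56554626e+00,  2.90828253e-05,
        1.25742865e+00, -2.00200870e-02]), 'joint_velocities': array([ 0.0010862 ,  0.00022115, -0.00446787, -0.00015376,  0.0011166 ,
       -0.00070852]), 'joint_efforts': array([-6.43817966e-04, -4.16409874e+01, -2.34705663e+01, -4.26056579e-05,
        5.01100294e-03,  2.33615793e-05]), 'tcp_pos': array([ 0.18063728, -0.54543366,  0.23058317]), 'tcp_rot': array([-7.88283527e-04,  9.87243567e-01,  1.59215289e-01, -9.70240003e-05]), 'force': array([-0.21068719,  0.18058878, -0.4350212 ]), 'torque': array([0.03504194, 0.00295993, 0.01785916]), 'grip_force': 0.0, 'grip_width': 0.0851213524368104} 0.0187
{'fx': 325.192, 'fy': 325.192, 'cx': 275.77, 'cy': 206.094, 'mount': [[0.001, -0.957, -0.289, 0.074], [1.0, 0.001, -0.0, 0.0], [0.001, -0.289, 0.957, -0.143], [0.0, 0.0, 0.0, 1.0]]}
```

View pics/top0.png

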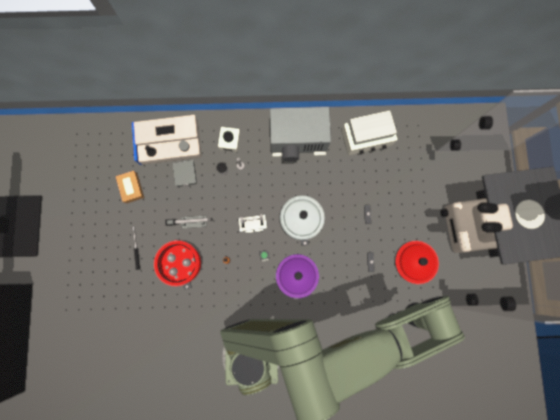

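View pics/side0.png

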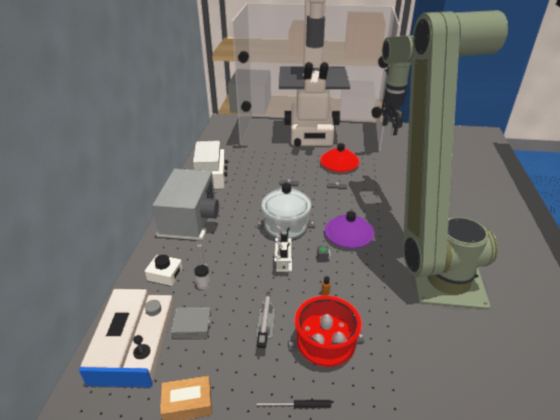

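The top view shows the clear desiccator at about (302,217) with its knob at (304,214). The holder is at about (253,224) and the probe in its rest at about (188,221). I'll enlarge those parts.

```bash
cat > h.py <<'E'
import numpy as np,cv2
from workcell import robot
def ray(n,u,v,z):
    m=robot.camera_model(n);T=m["camera_from_world"];R=T[:3,:3];c=-R.T@T[:3,3]
    d=R.T@np.array([(u-m["cx"])/m["fx"],(v-m["cy"])/m["fy"],1]);return c+d*(z-c[2])/d[2]
def pts(n,d):
    m=robot.camera_model(n);T=m["camera_from_world"];v,u=np.indices(d.shape)
    c=np.stack([(u-m["cx"])/m["fx"]*d,(v-m["cy"])/m["fy"]*d,d],-1);w=(c-T[:3,3])@T[:3,:3];w[d==0]=np.nan;return w
E
python3 - <<'E'
import cv2,numpy as np
t=cv2.imread("pics/top0.png");s=cv2.imread("pics/side0.png")
a=cv2.resize(t[180:260,155:335],(800,356),interpolation=cv2.INTER_CUBIC)
b=cv2.resize(s[290:355,225:305],(295,240),interpolation=cv2.INTER_CUBIC)
c=cv2.resize(s[175:280,250:350],(229,240),interpolation=cv2.INTER_CUBIC)
o=np.zeros((600,800,3),np.uint8);o[:356]=a;o[358:598,:295]=b;o[358:598,300:529]=c;cv2.imwrite("pics/z.png",o)
from h import *
print("knob",ray("top",304,214,.182),ray("side",287,187,.182))
for n in("top","side"):
  d=np.load(n+"0.npz")["d"];w=pts(n,d)
  print(n,[np.round(w[v,u],3).tolist() for u,v in ([(190,221),(172,222),(208,220),(253,224),(304,214)] if n=="top" else [(265,320),(262,338),(287,187),(284,250)])])
E
```

```text
knob [ 0.54080883 -0.22094376  0.182     ] [ 0.53682641 -0.20294371  0.182     ]
top [[0.546, 0.238, 0.041], [0.543, 0.31, 0.048], [0.548, 0.164, 0.043], [0.523, -0.022, 0.071], [0.541, -0.221, 0.183]]
side [[0.546, 0.26, 0.046], [0.544, 0.32, 0.046], [0.537, -0.205, 0.18], [0.521, 0.015, 0.09]]
```

View pics/z.png

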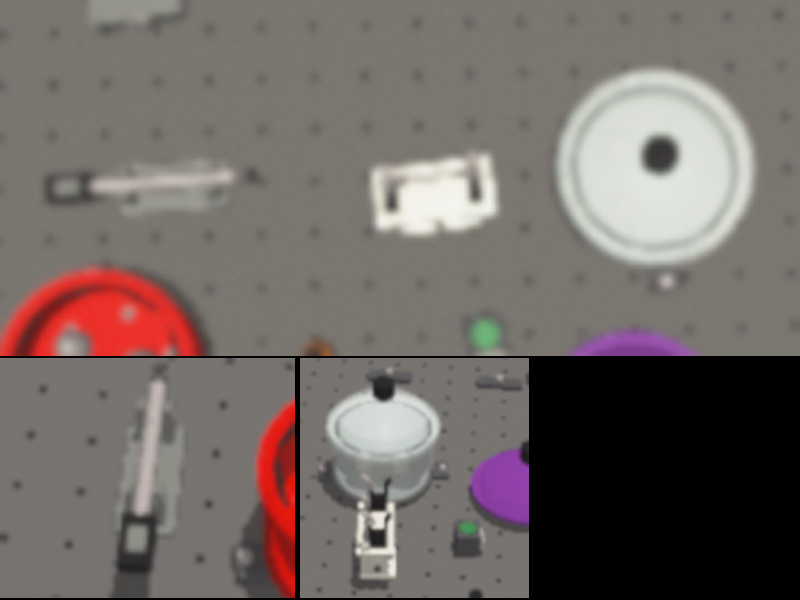

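Crop view: the probe's head is at the left (crop x 45–90), its barrel runs right to about x 235 and the tip points at the desiccator. The white holder is at x 370–498, tilted slightly, and the knob is at crop (660,154). Next I'll move the wrist camera over the holder and desiccator.

```bash
cat >> h.py <<'E'
from scipy.spatial.transform import Rotation as Ro
def rot(yaw): # tool down, tool x at yaw
    c,s=np.cos(yaw),np.sin(yaw);return Ro.from_matrix([[c,s,0],[s,-c,0],[0,0,-1]])
def cur():
    o=robot.observe();return np.array(o["tcp_pos"]),Ro.from_quat(np.array(o["tcp_rot"])[[1,2,3,0]])
def plan(wps):
    p,R=cur()
    for q,yaw in wps:
        T=rot(yaw);d=R.inv().apply(np.array(q)-p)*1000;r=(R.inv()*T).as_rotvec();print(np.round(d,1),np.round(r,3));p,R=np.array(q),T
def wpts(): # depth -> world pts for wrist; pose read just before
    p,R=cur();P,d=robot.capture("wrist");m=robot.camera_model("wrist");v,u=np.indices(d.shape)
    x=(u-m["cx"])/m["fx"];y=(v-m["cy"])/m["fy"];r=np.hypot(x,y)+1e-9;t=np.tan(np.minimum(r,1.4))/r
    c=np.stack([x*t*d,y*t*d,d],-1);M=m["mount"];w=R.apply((c@M[:3,:3].T+M[:3,3]).reshape(-1,3)).reshape(c.shape)+p
    w[d==0]=np.nan;return P,d,w
E
python3 - <<'E'
from h import *
plan([((.28,-.40,.30),.75),((.38,-.24,.32),1.2),((.50,-.05,.32),1.606)])
E
```

```text
[ 140.  -106.9  -69.2] [-0.002 -0.    -0.43 ]
[182.2 -48.9 -20. ] [ 0.    0.   -0.45]
[220.6  43.    0. ] [ 0.     0.    -0.406]
```

>>> {"api": "move_arm", "payload": {
  "commands": [
    [[28,-21,-14,0,0,-0.086,85],[56,-43,-28,0,0,-0.172,85],[84,-64,-41,0,0,-0.258,85],[112,-86,-55,0,0,-0.344,85],[140,-107,-69,0,0,-0.43,85]]
  ]
}}

```text
t: 0.6
tcp_pos: [0.2804, -0.3988, 0.3005]
tcp_rot: [-0.0, 0.93, 0.368, -0.0]
force: [-0.3, -1.4, 0.7]
grip_width: 0.0849
grip_force: 0.0
```

>>> {"api": "move_arm", "payload": {
  "commands": [
    [[36,-10,-4,0,0,-0.09,85],[73,-20,-8,0,0,-0.18,85],[109,-29,-12,0,0,-0.27,85],[146,-39,-16,0,0,-0.36,85],[182,-49,-20,0,0,-0.45,85]]
  ]
}}

```text
t: 1.1
tcp_pos: [0.3802, -0.2388, 0.3202]
tcp_rot: [-0.0, 0.824, 0.566, -0.0]
force: [1.2, -0.6, 0.3]
grip_width: 0.0849
grip_force: 0.0
```

>>> {"api": "move_arm", "payload": {
  "commands": [
    [[44,9,0,0,0,-0.08,85],[88,17,0,0,0,-0.16,85],[132,26,0,0,0,-0.24,85],[176,34,0,0,0,-0.32,85],[220,43,0,0,0,-0.406,85]]
  ]
}}

```text
t: 1.6
tcp_pos: [0.5001, -0.0492, 0.32]
tcp_rot: [-0.0, 0.693, 0.721, -0.0]
force: [-0.2, 0.0, 0.0]
grip_width: 0.0852
grip_force: 0.0
```

>>> {"api": "move_arm", "payload": {
  "commands": [
    [[0,0,0,0,0,0,85],[0,0,0,0,0,0,85]]
  ]
}}

```text
t: 1.8
tcp_pos: [0.4996, -0.0503, 0.3196]
tcp_rot: [-0.0, 0.694, 0.72, -0.001]
force: [0.8, -1.2, -0.6]
grip_width: 0.0851
grip_force: 0.0
```

```bash
python3 - <<'E'
from h import *
P,d,w=wpts();cv2.imwrite("pics/w1.png",P[:,:,::-1]);p,R=cur();np.savez("w1.npz",P=P,d=d,w=w,p=p,q=R.as_quat());print(cur()[0],R.as_matrix()[:,0],robot.observe()["t"])
E
```

```text
[ 0.49922813 -0.05108449  0.3198294 ] [-3.50754642e-02  9.99384564e-01 -4.52653325e-04] 1.85
```

View pics/w1.png

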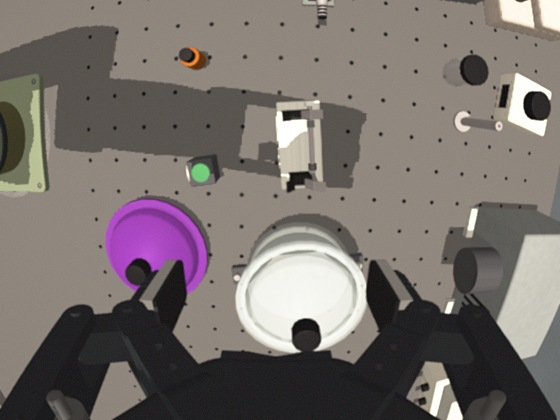

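The wrist view shows the holder at about (300,145), with its forks at rows 110 and 182 and the jaw bar on its right at about (316,140). The knob is at (306,332), and the clear lid is below the holder. Now I'll measure from the depth.

```bash
python3 - <<'E'
from h import *
f=np.load("w1.npz");P,w=f["P"],f["w"];v,u=np.indices(w.shape[:2])
def sel(u0,u1,v0,v1,z0,z1):
    m=(u>=u0)&(u<=u1)&(v>=v0)&(v<=v1)&(w[...,2]>z0)&(w[...,2]<z1);return m
k=sel(285,330,312,355,.176,.19);q=w[k];print("knob top",len(q),q.mean(0),cv2.minEnclosingCircle((q[:,:2]*1e3).astype(np.float32)))
fl=sel(230,372,235,345,.101,.111);q=w[fl];A=np.c_[2*q[:,:2],np.ones(len(q))];h=cv2.minEnclosingCircle((q[:,:2]*1e3).astype(np.float32));print("flange",len(q),h,np.median(q[:,2]))
# side/top knob
pl=sel(265,335,90,200,.060,.074);q=w[pl];print("plate",len(q),cv2.minAreaRect((q[:,:2]*1e3).astype(np.float32)),np.median(q[:,2]))
hi=sel(265,335,90,200,.08,.14);q=w[hi];print("high",len(q))
# height map over 3mm grid, world
X=np.arange(.485,.566,.004);Y=np.arange(.045,-.09,-.004)
q=w[sel(255,345,80,210,.03,.15)];ix=((q[:,0]-.485)/.004).astype(int);iy=((.045-q[:,1])/.004).astype(int)
H=np.zeros((36,21),int)
for a,b,z in zip(ix,iy,q[:,2]):
    if 0<=a<21 and 0<=b<36:H[b,a]=max(H[b,a],int(z*1e3))
print("x",(X*1000).astype(int))
for b in range(36):print(int(45-4*b-2),''.join(f"{n:4d}" for n in H[b]))
E
```

```text
knob top 586 [ 0.5394447  -0.21322362  0.18173302] ((539.9656982421875, -215.3990478515625), 17.294952392578125)
flange 2783 ((540.5022583007812, -215.75372314453125), 88.68126678466797) 0.1064745585796012
plate 2508 ((527.77490234375, -16.841094970703125), (52.708587646484375, 108.59607696533203), 5.897078514099121) 0.06862189726926074
high 1007
x [485 489 493 497 501 505 509 513 517 521 525 529 533 537 541 545 549 553
 557 561 565]
43    0   0   0   0   0   0   0   0   0   0   0   0   0   0   0   0   0   0   0   0   0
39    0   0   0   0   0   0   0   0   0   0   0   0  68  69  69  68   0   0   0   0   0
35    0   0  66  69  69  69  69  69  69  69  70  82  82  81  70  69   0   0   0   0   0
31    0   0  68  70  69  69  69  69  69  70  69  80  82  77  70  69   0   0   0   0   0
27    0   0  69  69  69  69  70  93  95 112 119 125 129 130 131   0   0   0   0   0   0
23    0   0   0  69 125 124 118  94  95 114 119 126 127 129 131 129   0   0   0   0   0
19    0   0   0  69 124 125 117  94  94  95 119 125 128 130 131 129   0   0   0   0   0
15    0   0   0  69 124 125 118 114  94  94 11
[... 1825 characters left out ...]
0   0   0   0  68  69   0   0  69  69  69  68   0   0   0   0   0   0   0   0
-73    0   0   0   0   0  69  69   0   0   0  68  68   0   0   0   0   0   0   0   0   0
-77    0   0   0   0   0   0   0   0   0   0   0   0   0   0   0   0   0   0   0   0   0
-81    0   0   0   0   0   0   0   0   0   0   0   0   0   0   0   0   0   0   0   0   0
-85    0   0   0   0   0   0   0   0   0   0   0   0   0   0   0   0   0   0   0   0   0
-89    0   0   0   0   0   0   0   0   0   0   0   0   0   0   0   0   0   0   0   0   0
-93    0   0   0   0   0   0   0   0   0   0   0   0   0   0   0   0   0   0   0   0   0
-97    0   0   0   0   0   0   0   0   0   0   0   0   0   0   0   0   0   0   0   0   0
```

The plate centre is at about (0.528,-0.017) and the holder's x axis is at about -84°. The channel's left edge sits at x≈0.513–0.521, and the lid axis is at about (0.540,-0.2155). Next I'll look at the probe.

```bash
python3 - <<'E'
from h import *
plan([((.525,.09,.30),1.606),((.545,.225,.24),1.606)])
f=np.load("w1.npz");w=f["w"].reshape(-1,3);C=np.array([.5278,-.0168])
th=np.deg2rad(-84.1);X=np.array([np.cos(th),np.sin(th)]);Y=np.array([-X[1],X[0]])
a=(w[:,:2]-C)@X*1e3;b=(w[:,:2]-C)@Y*1e3;z=w[:,2]*1e3
for s in(-1,1):
    m=(abs(a-38*s)<9)&(abs(b)<30)&(z>85)
    print(s,"a range",np.percentile(a[m],[1,50,99]).round(1))
    m=(abs(a-38*s)<4)&(abs(b)<30)
    for lo in range(-28,28,2):
        k=m&(b>=lo)&(b<lo+2)
        if k.any():print(lo,k.sum(),np.percentile(z[k],[5,50,95]).round(0),end=";")
    print()
E
```

```text
[140.1  30.7  19.7] [-0.001  0.    -0.   ]
[134.2  24.7  60. ] [0. 0. 0.]
-1 a range [-43.3 -37.8 -32. ]
-28 6 [-0.  5. 11.];-26 14 [67. 69. 69.];-24 9 [67. 69. 69.];-22 18 [ 67.  70. 124.];-20 16 [123. 124. 125.];-18 14 [120. 122. 123.];-16 13 [116. 118. 120.];-14 10 [113. 116. 117.];-12 7 [100. 113. 114.];-10 13 [92. 94. 95.];-8 14 [92. 94. 95.];-6 14 [93. 94. 95.];-4 10 [93. 94. 95.];-2 11 [92. 93. 95.];0 25 [ 92. 110. 114.];2 17 [114. 116. 118.];4 14 [119. 120. 122.];6 14 [121. 123. 125.];8 17 [124. 125. 126.];10 16 [125. 126. 127.];12 15 [126. 127. 129.];14 19 [128. 129. 130.];16 16 [129. 129. 131.];18 17 [129. 130. 132.];20 7 [130. 131. 131.];
1 a range [29.1 35.7 45.9]
-28 4 [ 1.  6. 11.];-26 12 [68. 69. 70.];-24 7 [68. 69. 70.];-22 20 [ 68.  70. 124.];-20 24 [ 68. 123. 125.];-18 27 [ 68. 120. 123.];-16 15 [116. 118. 120.];-14 8 [113. 114. 116.];-12 9 [ 94. 113. 114.];-10 14 [92. 94. 95.];-8 13 [93. 94. 96.];-6 8 [93. 93. 95.];-4 14 [93. 94. 95.];-2 12 [93. 93. 95.];0 20 [ 93. 111. 114.];2 21 [ 93. 115. 116.];4 37 [ 94. 121. 401.];6 61 [121. 400. 401.];8 41 [101. 398. 400.];10 440 [322. 351. 395.];12 22 [126. 128. 395.];14 35 [128. 390. 392.];16 40 [ 68. 387. 389.];18 77 [ 69. 385. 387.];20 106 [ 69. 385. 386.];22 82 [ 69. 386. 386.];24 99 [ 68. 386. 387.];26 245 [386. 406. 410.];
```

>>> {"api": "move_arm", "payload": {
  "commands": [
    [[28,6,4,0,0,0,85],[56,12,8,0,0,0,85],[84,18,12,0,0,0,85],[112,24,16,0,0,0,85],[140,31,20,0,0,0,85]]
  ]
}}

```text
t: 2.35
tcp_pos: [0.5254, 0.0893, 0.3004]
tcp_rot: [0.0, 0.696, 0.718, -0.0]
force: [-0.0, -0.1, -0.2]
grip_width: 0.0853
grip_force: 0.0
```

>>> {"api": "move_arm", "payload": {
  "commands": [
    [[35,6,14,0,0,0,85],[70,12,28,0,0,0,85],[105,19,44,0,0,0,85],[134,25,60,0,0,0,85],[134,25,60,0,0,0,85]]
  ]
}}

```text
t: 2.85
tcp_pos: [0.5453, 0.2257, 0.2375]
tcp_rot: [-0.001, 0.694, 0.72, -0.002]
force: [-0.8, -0.1, 0.2]
grip_width: 0.0849
grip_force: 0.0
```

```bash
python3 - <<'E'
from h import *
p,R=cur();P,d,w=wpts();cv2.imwrite("pics/w2.png",P[:,:,::-1]);np.savez("w2.npz",P=P,d=d,w=w);print(p,R.as_matrix()[:,0],robot.observe()["t"])
E
```

```text
[0.54529775 0.22569089 0.23752223] [-3.56591508e-02  9.99363671e-01 -8.23668967e-04] 2.9
```

View pics/w2.png

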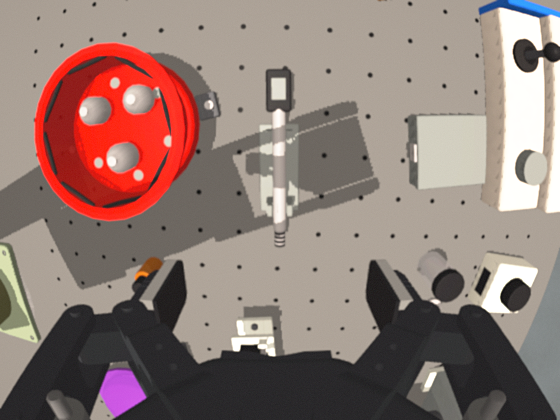

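The probe lies upright in this view: head at rows 68–110 around column 278, barrel below it, and the tip end at about (279,246). The head points to +y and the rest is under rows 125–215.

```bash
python3 - <<'E'
from h import *
f=np.load("w2.npz");w=f["w"];v,u=np.indices(w.shape[:2])
m=(u>262)&(u<296)&(v>60)&(v<252)&(w[...,2]>.0435)&(w[...,2]<.06);q=w[m]
l=cv2.fitLine((q[:,:2]*1e3).astype(np.float32),cv2.DIST_HUBER,0,.01,.01).ravel();print("line",l,np.degrees(np.arctan2(l[1],l[0])))
D=l[:2]*np.sign(-l[1]);c=l[2:];s=(q[:,:2]*1e3-c)@D;b=(q[:,:2]*1e3-c)@np.array([-D[1],D[0]])
print("s range",s.min(),s.max(),"zmax",np.percentile(q[:,2],[50,90,99]))
for lo in np.arange(s.min(),s.max(),6):
    k=(s>=lo)&(s<lo+6);print(round(lo),k.sum(),np.percentile(b[k],[2,50,98]).round(1),np.percentile(q[k,2]*1e3,[50,95]).round(1))
o=c+D*(s.max()-88);print("orig from tip",o,"from head",c+D*(s.min()+105))
m=(u>250)&(u<305)&(v>115)&(v<225)&(w[...,2]>.003)&(w[...,2]<.012);r=w[m];print("rest base",cv2.minAreaRect((r[:,:2]*1e3).astype(np.float32)))
E
```

```text
line [ 4.4530161e-02 -9.9900806e-01  5.4648651e+02  2.5683911e+02] -87.44776
s range -85.99283111241344 104.89044930838556 zmax [0.04694852 0.04830222 0.04917784]
-86 149 [-12.    0.1  12.2] [47.3 48.8]
-80 147 [-12.    0.   12.2] [47.4 48.9]
-74 135 [-12.1  -0.   12.1] [47.7 49.2]
-68 148 [-12.2   0.9  13.1] [47.6 49. ]
-62 155 [-12.2  -0.1  13.1] [47.7 48.9]
-56 155 [-12.3   0.8  13. ] [47.4 48.5]
-50 154 [-12.4   0.3  13. ] [47.5 48.7]
-44 86 [-9.6 -0.2 10.2] [46.8 48.6]
-38 67 [-6.4 -0.3  5.8] [46.8 48.3]
-32 71 [-6.5 -0.3  5.8] [46.7 47.8]
-26 86 [-8.9  0.6 11.2] [46.5 48.4]
-20 117 [-12.5   0.6  12.6] [45.4 48. ]
-14 90 [-12.8  -0.5  11.1] [46.1 48. ]
-8 68 [-5.7  0.   5.7] [46.8 48. ]
-2 68 [-6.8 -0.5  5.7] [46.3 48. ]
4 72 [-5.8 -0.6  5.7] [46.8 48.4]
10 66 [-5.9 -0.6  5.7] [46.8 48.1]
16 67 [-5.9  0.3  5.6] [46.6 48.5]
22 68 [-6.  -0.2  5.6] [46.4 48.5]
28 66 [-6.  -0.2  5.6] [47.1 48.3]
34 63 [-6.1  0.3  5.6] [46.7 48. ]
40 66 [-6.2  0.2  5.6] [46.8 48.4]
46 62 [-6.2 -0.3  5.6] [46.5 48.4]
52 67 [-7.8 -0.9  5.6] [47.  48.3]
58 93 [-12.8  -0.9  12.1] [45.7 47.9]
64 86 [-13.    0.1  13.2] [45.7 48. ]
70 62 [-5.4  0.1  5.6] [46.8 48.6]
76 53 [-5.5  0.   5.5] [46.6 48.4]
82 51 [-5.5 -0.   5.5] [46.6 48.3]
88 48 [-4.5 -0.   5.6] [46.  47.4]
94 44 [-4.5 -0.   5.6] [45.7 47. ]
100 37 [-4.6  1.   4.8] [45.8 47. ]
orig from tip [547.23864565 239.96541634] from head [547.33290352 237.85079642]
rest base ((547.7200317382812, 230.31399536132812), (46.34973907470703, 109.99213409423828), 2.1961305141448975)
```

```bash
python3 - <<'E'
from h import *
plan([((.5473,.2385,.12),1.615),((.5473,.2385,.025),1.615)])
E
```

```text
[ 14.4   2.5 118.9] [-0.003  0.002 -0.009]
[ 0.  0. 95.] [0. 0. 0.]
```

>>> {"api": "move_arm", "payload": {
  "commands": [
    [[7,1,40,0,0,-0.009,85],[14,2.5,80,0,0,-0.009,85],[14,2.5,119,0,0,-0.009,85],[14,2.5,119,0,0,-0.009,85]]
  ]
}}

```text
t: 3.3
tcp_pos: [0.545, 0.2355, 0.1172]
tcp_rot: [-0.002, 0.692, 0.722, -0.005]
force: [-0.4, -0.1, 0.9]
grip_width: 0.0851
grip_force: 0.0
```

```bash
python3 - <<'E'
from h import *
print(cur()[0],cur()[1].as_matrix()[:,[0,2]].T);plan([((.5473,.2385,.025),1.615)])
E
```

```text
[0.54499419 0.23547455 0.11715517] [[-0.0416899   0.99912113 -0.00434893]
 [-0.00974896 -0.00475929 -0.99994115]]
[ 3.3  3.3 92.1] [-0.01   0.004 -0.003]
```

>>> {"api": "move_arm", "payload": {
  "commands": [
    [[3,3,30,-0.01,0.004,-0.003,85],[3.3,3.3,60,-0.01,0.004,-0.003,85],[3.3,3.3,82,-0.01,0.004,-0.003,85],[3.3,3.3,92,-0.01,0.004,-0.003,85],[3.3,3.3,92,-0.01,0.004,-0.003,85]]
  ]
}}

```text
t: 3.8
tcp_pos: [0.5519, 0.2414, 0.0301]
tcp_rot: [0.002, 0.691, 0.723, 0.005]
force: [0.9, -0.4, 0.5]
grip_width: 0.0849
grip_force: 0.0
```

```bash
python3 - <<'E'
from h import *
print(cur()[0],cur()[1].as_matrix()[:,[0,2]].T);plan([((.5473,.2385,.025),1.615)])
E
```

```text
[0.55185307 0.24141957 0.03005797] [[-0.04560376  0.99895244  0.00378287]
 [ 0.01014403  0.0042497  -0.99993952]]
[-2.7 -4.7  5. ] [ 0.01  -0.004  0.001]
```

>>> {"api": "move_arm", "payload": {
  "commands": [
    [[0,0,0,0,0,0,85],[0,0,0,0,0,0,85],[0,0,0,0,0,0,85]]
  ]
}}

```text
t: 4.1
tcp_pos: [0.552, 0.2426, 0.0307]
tcp_rot: [0.003, 0.69, 0.724, 0.006]
force: [0.6, 0.4, 0.1]
grip_width: 0.085
grip_force: 0.0
```

```bash
python3 - <<'E'
from h import *
print(cur()[0],cur()[1].as_matrix()[:,[0,2]].T);plan([((.5473,.2385,.025),1.615)])
E
```

```text
[0.55202637 0.24259507 0.03069491] [[-0.0469873   0.99888448  0.00469024]
 [ 0.01215514  0.00526684 -0.99991225]]
[-3.9 -5.   5.6] [ 0.012 -0.005  0.003]
```

>>> {"api": "move_arm", "payload": {
  "commands": [
    [[-2,-2.5,2,0.006,-0.003,0.002,85],[-4,-5,5.5,0.012,-0.005,0.003,85],[-4,-5,5.5,0.012,-0.005,0.003,85],[-4,-5,5.5,0.012,-0.005,0.003,85],[-4,-5,5.5,0.012,-0.005,0.003,85]]
  ]
}}

```text
t: 4.6
tcp_pos: [0.5465, 0.2382, 0.0236]
tcp_rot: [-0.0, 0.691, 0.722, -0.001]
force: [0.5, -0.5, 0.4]
grip_width: 0.0851
grip_force: 0.0
```

```bash
python3 - <<'E'
from h import *
print(cur()[0],cur()[1].as_matrix()[:,[0,2]].T);plan([((.5473,.2385,.025),1.615)])
E
```

```text
[0.54651326 0.23817727 0.02364401] [[-0.04393574  0.99903379 -0.0010675 ]
 [-0.00194548 -0.00115409 -0.99999744]]
[ 0.3  0.8 -1.4] [-0.002  0.001 -0.   ]
```

Close enough. I'll close on the barrel.

>>> {"api": "move_arm", "payload": {
  "commands": [
    [[0,0.8,-1,0,0,0,40],[0,0.8,-1,0,0,0,8],[0,0.8,-1,0,0,0,8],[0,0.8,-1,0,0,0,8],[0,0.8,-1,0,0,0,8]]
  ],
  "force": 80
}}

```text
t: 5.1
tcp_pos: [0.5473, 0.2382, 0.0248]
tcp_rot: [-0.0, 0.691, 0.722, -0.001]
force: [-1.2, 0.0, 6.7]
grip_width: 0.0121
grip_force: 51.0
```

>>> {"api": "move_arm", "payload": {
  "commands": [
    [[0,0,0,0,0,0,8],[0,0,0,0,0,0,8],[0,0,0,0,0,0,8]]
  ]
}}

```text
t: 5.4
tcp_pos: [0.5474, 0.2382, 0.0249]
tcp_rot: [-0.0, 0.691, 0.722, -0.001]
force: [-0.5, 0.1, 3.3]
grip_width: 0.0113
grip_force: 78.0
```

>>> {"api": "move_arm", "payload": {
  "commands": [
    [[0,0,-10,0,0,0,8],[0,0,-30,0,0,0,8],[0,0,-60,0,0,0,8],[0,0,-90,0,0,0,8],[0,0,-120,0,0,0,8]]
  ]
}}

```text
t: 5.9
tcp_pos: [0.5472, 0.2382, 0.1461]
tcp_rot: [-0.0, 0.691, 0.722, -0.001]
force: [0.6, -0.1, -1.6]
grip_width: 0.0112
grip_force: 78.0
```

>>> {"api": "move_arm", "payload": {
  "commands": [
    [[0,0,-30,0,0,0,8],[0,0,-50,0,0,0,8],[0,0,-55,0,0,0,8],[0,0,-55,0,0,0,8],[0,0,-55,0,0,0,8]]
  ]
}}

```text
t: 6.4
tcp_pos: [0.5468, 0.2381, 0.1983]
tcp_rot: [-0.001, 0.691, 0.722, -0.002]
force: [-1.2, 0.1, -2.1]
grip_width: 0.0113
grip_force: 78.1
```

```bash
python3 - <<'E'
from h import *
print(cur()[0],cur()[1].as_matrix()[:,[0,2]].T);plan([((.537,.12,.20),1.64),((.5243,-.0121,.20),1.674)])
P,d,w=wpts();v,u=np.indices(d.shape);p,R=cur()
cv2.imwrite("pics/w3.png",P[:,:,::-1])
t=R.inv().apply((w-p).reshape(-1,3)).reshape(w.shape)*1e3 # tool frame mm
m=(abs(t[...,1])<16)&(t[...,2]>-35)&(t[...,2]<10)&(abs(t[...,0])>20)&(abs(t[...,0])<115);q=t[m]
for lo in range(-110,115,10):
    k=(q[:,0]>=lo)&(q[:,0]<lo+10)
    if k.sum()>3:print(lo,k.sum(),np.percentile(q[k,1],[2,50,98]).round(1),np.percentile(q[k,2],[5,50]).round(1))
E
```

```text
[0.54677969 0.23805382 0.19834427] [[-0.04401059  0.99902906 -0.00200128]
 [-0.00440163 -0.00219711 -0.9999879 ]]
[-117.5  -15.    -1.4] [-0.005  0.002 -0.025]
[-130.9  -21.8    0. ] [ 0.     0.    -0.034]
-50 11 [-6.5  6.6  7.1] [-19.3 -18.3]
-40 391 [-6.4  0.   6.9] [-23.3 -21.9]
-30 431 [-5.8  0.5  6.7] [-23.3 -21.9]
20 769 [-6.5  0.1  7. ] [-23.3 -21.8]
30 822 [-6.4  0.5  6.9] [-23.5 -21.9]
40 869 [-6.5  0.1  6.7] [-23.4 -21.9]
50 927 [-6.5  0.1  6.9] [-23.4 -21.8]
60 1676 [-11.9   0.1  12.4] [-23.8 -22.6]
70 1860 [-12.2   0.1  12.5] [-24.1 -22.8]
80 1848 [-12.1   0.1  12.6] [-24.1 -22.9]
90 1807 [-12.1   0.1  12.5] [-24.  -22.8]
100 818 [-11.8   0.4  12.3] [-23.7 -22.4]
```

View pics/w3.png

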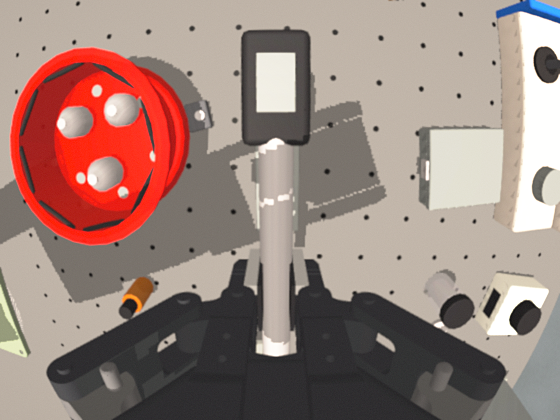

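The probe sits level and centred in the grip: its axis is 16 mm above the TCP and the head starts at tool x +60. I'll carry it above the holder.

>>> {"api": "move_arm", "payload": {
  "commands": [
    [[-25,-3,-1,0,0,-0.005,8],[-50,-6,-1,0,0,-0.01,8],[-75,-10,-1,0,0,-0.015,8],[-98,-13,-1,0,0,-0.02,8],[-117,-15,-1,0,0,-0.025,8]]
  ]
}}

```text
t: 6.95
tcp_pos: [0.5368, 0.1195, 0.1994]
tcp_rot: [-0.001, 0.682, 0.731, -0.002]
force: [-0.2, -1.0, -0.8]
grip_width: 0.0116
grip_force: 78.1
```

>>> {"api": "move_arm", "payload": {
  "commands": [
    [[-30,-5,0,0,0,-0.008,8],[-60,-10,0,0,0,-0.016,8],[-90,-15,0,0,0,-0.024,8],[-115,-19,0,0,0,-0.034,8],[-131,-22,0,0,0,-0.034,8]]
  ]
}}

```text
t: 7.45
tcp_pos: [0.5239, -0.0131, 0.1996]
tcp_rot: [-0.001, 0.67, 0.742, -0.002]
force: [-0.4, 0.4, -1.3]
grip_width: 0.0114
grip_force: 78.1
```

>>> {"api": "move_arm", "payload": {
  "commands": [
    [[0,0,0,0,0,0,8],[0,0,0,0,0,0,8],[0,0,0,0,0,0,8],[0,0,0,0,0,0,8]]
  ]
}}

```text
t: 7.85
tcp_pos: [0.5248, -0.0105, 0.2008]
tcp_rot: [-0.001, 0.669, 0.743, -0.001]
force: [-0.0, -0.3, -1.1]
grip_width: 0.0115
grip_force: 78.1
```

```bash
python3 - <<'E'
from h import *
for i in range(3):
  p,R=cur();P,d,w=wpts();print(p,R.as_matrix()[:,[0,2]].T.round(4).tolist())
plan([((.5243,-.0121,.145),1.674)])
cv2.imwrite("pics/w4.png",P[:,:,::-1])
C=np.array([.5248,-.0171]);th=np.deg2rad(-84.1);X=np.array([np.cos(th),np.sin(th)]);Y=np.array([-X[1],X[0]])
w=w.reshape(-1,3);a=(w[:,:2]-C)@X*1e3;b=(w[:,:2]-C)@Y*1e3;z=w[:,2]*1e3
for nm,m0 in(("plate",(abs(a)<60)&(z>64)&(z<72)),("probe",(a>-80)&(a<60)&(z>215)&(z<228)),):
    k=m0&(abs(b)<40);print(nm,k.sum(),cv2.minAreaRect((w[k,:2]*1e3).astype(np.float32)) if k.sum()>5 else 0)
for s in(-1,1):
    m=(abs(a-38*s)<4)
    for lo in range(-28,28,2):
        k=m&(b>=lo)&(b<lo+2)&(z<140)&(z>60)
        if k.any():print(lo,k.sum(),np.percentile(z[k],[50]).round(0),end=";")
    print()
E
```

```text
[ 0.52483758 -0.01054612  0.20075716] [[-0.104, 0.9946, -0.0007], [-0.0024, -0.001, -1.0]]
[ 0.5248544  -0.01058488  0.20086427] [[-0.104, 0.9946, -0.0008], [-0.0022, -0.001, -1.0]]
[ 0.52486517 -0.01067818  0.2009411 ] [[-0.1039, 0.9946, -0.0008], [-0.0021, -0.0011, -1.0]]
[-1.2 -0.6 56. ] [-0.002  0.001  0.001]
plate 1730 ((527.3679809570312, -16.920547485351562), (52.151554107666016, 105.84680938720703), 6.1134138107299805)
probe 9579 ((524.0947875976562, 5.135643005371094), (38.52628707885742, 116.38674926757812), 2.7918176651000977)
-24 8 [68.];-22 16 [69.];-20 21 [69.];-18 54 [123.];-16 37 [123.];-14 35 [120.];12 32 [126.];14 35 [127.];16 37 [128.];18 46 [129.];20 52 [130.];22 43 [130.];24 25 [69.];26 18 [69.];
-24 11 [68.];-22 20 [68.];-20 15 [69.];-18 16 [69.];-16 7 [69.];18 13 [70.];20 16 [68.];22 17 [69.];24 21 [69.];26 19 [68.];
```

View pics/w4.png

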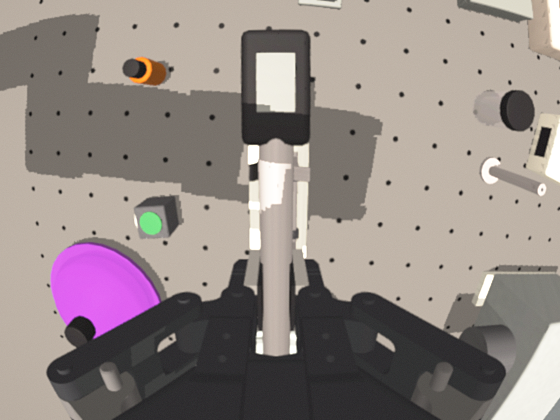

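The view agrees with the first measurement: the probe lies above the holder, parallel to it, with the fork tines visible on both sides at rows 150–250. I'll descend to just above the jaw noses.

>>> {"api": "move_arm", "payload": {
  "commands": [
    [[-1,-0.6,30,0,0,0,8],[-1,-0.6,60,0,0,0,8],[-1,-0.6,83,0,0,0,8],[-1,-0.6,92,0,0,0,8],[-1,-0.6,92,0,0,0,8]]
  ]
}}

```text
t: 8.5
tcp_pos: [0.5236, -0.0123, 0.1081]
tcp_rot: [-0.001, 0.67, 0.743, -0.002]
force: [-1.0, 0.3, 0.5]
grip_width: 0.0112
grip_force: 78.1
```

>>> {"api": "move_arm", "payload": {
  "commands": [
    [[0,0,0,0,0,0,8],[0,0,0,0,0,0,8],[0,0,0,0,0,0,8]]
  ]
}}

```text
t: 8.8
tcp_pos: [0.5249, -0.0125, 0.1102]
tcp_rot: [0.001, 0.67, 0.743, -0.0]
force: [0.5, -0.0, -0.4]
grip_width: 0.0112
grip_force: 78.1
```

```bash
python3 - <<'E'
from h import *
print(cur()[0],cur()[1].as_matrix()[:,[0,2]].T.round(4).tolist(),robot.observe()["force"]);plan([((.5243,-.0121,.0845),1.674)])
E
```

```text
[ 0.52493082 -0.01252099  0.11019564] [[-0.1029, 0.9947, -0.0013], [0.0005, -0.0013, -1.0]] [ 0.52572209 -0.0051869  -0.39117819]
[ 0.5 -0.6 25.7] [ 0.     0.001 -0.   ]
```

>>> {"api": "move_arm", "payload": {
  "commands": [
    [[0,-0.5,3,0,0,0,8],[0,-0.5,6,0,0,0,8],[0,-0.5,9,0,0,0,8],[0,-0.5,12,0,0,0,8],[0,-0.5,12,0,0,0,8]]
  ]
}}

```text
t: 9.3
tcp_pos: [0.5227, -0.0127, 0.0976]
tcp_rot: [-0.001, 0.67, 0.743, -0.002]
force: [-3.9, 0.5, 6.6]
grip_width: 0.0115
grip_force: 79.6
```

>>> {"api": "move_arm", "payload": {
  "commands": [
    [[0,0,2,0,0,0,8],[0,0,4,0,0,0,8],[0,0,4,0,0,0,8]]
  ]
}}

```text
t: 9.6
tcp_pos: [0.5228, -0.0127, 0.0928]
tcp_rot: [-0.001, 0.67, 0.743, -0.002]
force: [-2.5, -0.2, 1.5]
grip_width: 0.011
grip_force: 78.9
```

>>> {"api": "move_arm", "payload": {
  "commands": [
    [[0,0,2,0,0,0,8],[0,0,4,0,0,0,8],[0,0,6,0,0,0,8],[0,0,8,0,0,0,8],[0,0,8,0,0,0,8]]
  ]
}}

```text
t: 10.1
tcp_pos: [0.5245, -0.0126, 0.0851]
tcp_rot: [0.0, 0.67, 0.743, -0.001]
force: [0.1, 0.1, -0.6]
grip_width: 0.0111
grip_force: 78.9
```

>>> {"api": "move_arm", "payload": {
  "commands": [
    [[0,0,1,0,0,0,8],[0,0,2,0,0,0,8],[0,0,3,0,0,0,8],[0,0,3,0,0,0,8]]
  ]
}}

```text
t: 10.5
tcp_pos: [0.5246, -0.0126, 0.0847]
tcp_rot: [0.001, 0.67, 0.743, -0.0]
force: [-4.6, -0.3, 16.3]
grip_width: 0.011
grip_force: 80.7
```

>>> {"api": "move_arm", "payload": {
  "commands": [
    [[0,0,-2,0,0,0,8],[0,0,-2,0,0,0,32],[0,0,-2,0,0,0,32],[0,0,-2,0,0,0,32],[0,0,-2,0,0,0,32]]
  ]
}}

```text
t: 11.0
tcp_pos: [0.5236, -0.0126, 0.0837]
tcp_rot: [-0.001, 0.67, 0.743, -0.001]
force: [-0.8, -0.7, 0.2]
grip_width: 0.032
grip_force: 0.0
```

>>> {"api": "move_arm", "payload": {
  "commands": [
    [[0,0,-10,0,0,0,32],[0,0,-30,0,0,0,32],[0,0,-60,0,0,0,32],[0,0,-100,0,0,0,32],[0,0,-140,0,0,0,85]]
  ]
}}

```text
t: 11.5
tcp_pos: [0.5236, -0.0124, 0.2259]
tcp_rot: [-0.0, 0.67, 0.743, -0.001]
force: [0.8, 0.2, -0.6]
grip_width: 0.0455
grip_force: 0.0
```

>>> {"api": "move_arm", "payload": {
  "commands": [
    [[25,0,-25,0,0,0,85],[60,0,-45,0,0,0,85],[60,0,-45,0,0,0,85],[60,0,-45,0,0,0,85],[60,0,-45,0,0,0,85]]
  ]
}}

```text
t: 12.0
tcp_pos: [0.5173, 0.0467, 0.2684]
tcp_rot: [-0.001, 0.67, 0.742, -0.002]
force: [-0.2, -0.6, -0.4]
grip_width: 0.085
grip_force: 0.0
```

```bash
python3 - <<'E'
from h import *
p,R=cur();P,d,w=wpts();print(p,R.as_matrix()[:,[0,2]].T.round(4).tolist(),robot.observe()["t"])
cv2.imwrite("pics/w5.png",P[:,:,::-1])
C=np.array([.5248,-.0171]);th=np.deg2rad(-84.1);X=np.array([np.cos(th),np.sin(th)]);Y=np.array([-X[1],X[0]])
v,u=np.indices(d.shape);k=(w[...,2]>.176)&(w[...,2]<.19)&(P.max(-1)<90)&(abs(w[...,0]-.54)<.03)&(abs(w[...,1]+.215)<.03);q=w[k]
if len(q)>5:print("knob",len(q),cv2.minEnclosingCircle((q[:,:2]*1e3).astype(np.float32)))
w=w.reshape(-1,3);a=(w[:,:2]-C)@X*1e3;b=(w[:,:2]-C)@Y*1e3;z=w[:,2]*1e3
for lo in range(-120,100,10):
    k=(a>=lo)&(a<lo+10)&(abs(b)<7)&(z>60)&(z<150)
    if k.any():print(lo,k.sum(),np.percentile(z[k],[50,95]).round(1),end="; ")
k=(abs(b)<5)&(z>97)&(z<115)&(abs(a)<28);print("\nbarrel mid b",b[(abs(b)<12)&(z>101)&(z<112)&(abs(a)<28)].mean())
k=(abs(b)<5)&(z>95)&(z<112);print("a range",np.percentile(a[k],[0,.5,99.5,100]))
plan([((.5402,-.10,.27),1.606),((.5402,-.2155,.27),1.606)])
E
```

```text
[0.51733272 0.04672983 0.26835983] [[-0.1026, 0.9947, -0.0014], [-0.0034, -0.0017, -1.0]] 12.05
-110 172 [107.3 108.7]; -100 157 [107.9 109. ]; -90 154 [107.9 108.9]; -80 157 [107.9 108.9]; -70 140 [107.  108.3]; -60 142 [106.5 108.4]; -50 148 [106.8 113.5]; -40 131 [107.6 115.8]; -30 116 [106.7 108.4]; -20 122 [106.6 108.1]; -10 113 [106.5 108.1]; 0 111 [106.2 107.9]; 10 113 [106.6 108. ]; 20 108 [106.7 108.1]; 30 117 [106.9 115.1]; 40 92 [106.9 113.5]; 50 96 [106.5 107.9]; 60 77 [105.9 107.6]; 70 77 [105.4 107.1]; 80 17 [105.5 107.1]; 
barrel mid b 0.20234796850049708
a range [-109.82693932 -109.63940216  125.99903004  127.24369553]
[-148.1    7.8   -1.7] [-0.004  0.001  0.067]
[-115.4   -4.1    0. ] [0. 0. 0.]
```

View pics/w5.png

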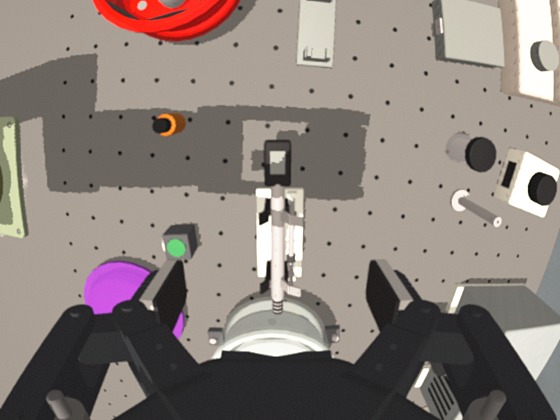

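The probe is fully home: the barrel top reads a level 107 mm along its length, the origin is at holder x≈-4.6 mm, and the noses at (270–295, 190–290) have closed over the barrel. Next is the lid knob.

>>> {"api": "move_arm", "payload": {
  "commands": [
    [[-30,2,-2,0,0,0.014,85],[-60,3,-2,0,0,0.028,85],[-90,5,-2,0,0,0.042,85],[-120,6,-2,0,0,0.056,85],[-148,8,-2,0,0,0.067,85]]
  ]
}}

```text
t: 12.55
tcp_pos: [0.5405, -0.1013, 0.2701]
tcp_rot: [-0.001, 0.695, 0.719, -0.002]
force: [-0.1, 0.5, 0.5]
grip_width: 0.085
grip_force: 0.0
```

>>> {"api": "move_arm", "payload": {
  "commands": [
    [[-30,-1,0,0,0,0,85],[-60,-2,0,0,0,0,85],[-90,-3,0,0,0,0,85],[-108,-4,0,0,0,0,85],[-115,-4,0,0,0,0,85]]
  ]
}}

```text
t: 13.05
tcp_pos: [0.5406, -0.2161, 0.2704]
tcp_rot: [-0.001, 0.695, 0.719, -0.001]
force: [-0.2, -0.0, 0.6]
grip_width: 0.0853
grip_force: 0.0
```

>>> {"api": "move_arm", "payload": {
  "commands": [
    [[0,0,0,0,0,0,85],[0,0,0,0,0,0,85],[0,0,0,0,0,0,85]]
  ]
}}

```text
t: 13.35
tcp_pos: [0.5412, -0.213, 0.2713]
tcp_rot: [-0.0, 0.694, 0.72, -0.001]
force: [0.0, -0.4, 0.3]
grip_width: 0.0852
grip_force: 0.0
```

```bash
python3 - <<'E'
from h import *
p,R=cur();P,d,w=wpts();print(p,R.as_matrix()[:,[0,2]].T.round(4).tolist(),robot.observe()["t"])
k=(w[...,2]>.176)&(w[...,2]<.19)&(P.max(-1)<90)&(abs(w[...,0]-.54)<.03)&(abs(w[...,1]+.215)<.03);q=w[k]
if len(q)>5:print("knob",len(q),cv2.minEnclosingCircle((q[:,:2]*1e3).astype(np.float32)))
for z in(.19,.153):plan([((.5402,-.2155,z),1.606)])
E
```

```text
[ 0.54119313 -0.21303928  0.27133078] [[-0.0372, 0.9993, -0.0006], [-0.0019, -0.0007, -1.0]] 13.4
knob 1392 ((539.8519897460938, -215.42372131347656), 16.251705169677734)
[-2.3 -1.  81.4] [-0.002  0.001  0.002]
[ -2.3  -0.9 118.4] [-0.002  0.001  0.002]
```

>>> {"api": "move_arm", "payload": {
  "commands": [
    [[-2.3,-1.2,35,0,0,0,85],[-2.3,-1.2,70,0,0,0,85],[-2.3,-1.2,100,0,0,0,85],[-2.3,-1.2,114,0,0,0,85],[-2.3,-1.2,118,0,0,0,85]]
  ]
}}

```text
t: 13.9
tcp_pos: [0.5388, -0.2154, 0.1514]
tcp_rot: [-0.002, 0.694, 0.72, -0.002]
force: [0.5, -0.4, 0.2]
grip_width: 0.0851
grip_force: 0.0
```

>>> {"api": "move_arm", "payload": {
  "commands": [
    [[0,0,0,0,0,0,85],[0,0,0,0,0,0,85],[0,0,0,0,0,0,85]]
  ]
}}

```text
t: 14.2
tcp_pos: [0.5406, -0.2168, 0.1546]
tcp_rot: [0.001, 0.694, 0.72, -0.001]
force: [0.6, 0.2, -0.2]
grip_width: 0.0846
grip_force: 0.0
```

```bash
python3 - <<'E'
from h import *
p,R=cur();print(p,R.as_matrix()[:,[0,2]].T.round(4).tolist(),robot.observe()["t"])
plan([((.5400,-.2155,.153),1.606)])
E
```

```text
[ 0.54057363 -0.21678933  0.15461165] [[-0.0363, 0.9993, -0.0022], [0.0005, -0.0022, -1.0]] 14.2
[ 1.3 -0.5  1.6] [0.    0.002 0.001]
```

>>> {"api": "move_arm", "payload": {
  "commands": [
    [[1,-0.5,0.5,0,0,0,50],[1,-0.5,0.5,0,0,0,26],[1,-0.5,0.5,0,0,0,26],[1,-0.5,0.5,0,0,0,26],[1,-0.5,0.5,0,0,0,26]]
  ],
  "force": 100
}}

```text
t: 14.7
tcp_pos: [0.5395, -0.2158, 0.1534]
tcp_rot: [0.0, 0.694, 0.72, -0.001]
force: [-0.1, 0.8, 3.8]
grip_width: 0.0317
grip_force: 98.7
```

>>> {"api": "move_arm", "payload": {
  "commands": [
    [[0,0,0,0,0,0,26],[0,0,0,0,0,0,26],[0,0,0,0,0,0,26]]
  ]
}}

```text
t: 15.0
tcp_pos: [0.5395, -0.2157, 0.1534]
tcp_rot: [0.0, 0.694, 0.72, -0.001]
force: [0.0, 0.7, 6.0]
grip_width: 0.0312
grip_force: 98.8
```

Firmly gripped. Now I'll pull up slowly.

>>> {"api": "move_arm", "payload": {
  "commands": [
    [[0,0,-1,0,0,0,26],[0,0,-2,0,0,0,26],[0,0,-3,0,0,0,26],[0,0,-4,0,0,0,26],[0,0,-4,0,0,0,26]]
  ]
}}

```text
t: 15.5
tcp_pos: [0.539, -0.2154, 0.1558]
tcp_rot: [-0.001, 0.694, 0.72, -0.001]
force: [0.6, -0.1, -10.1]
grip_width: 0.0317
grip_force: 99.6
```

>>> {"api": "move_arm", "payload": {
  "commands": [
    [[0,0,-1,0,0,0,26],[0,0,-2,0,0,0,26],[0,0,-3,0,0,0,26],[0,0,-3,0,0,0,26]]
  ]
}}

```text
t: 15.9
tcp_pos: [0.5385, -0.2154, 0.1588]
tcp_rot: [-0.001, 0.694, 0.72, -0.002]
force: [1.0, -0.3, -15.6]
grip_width: 0.0314
grip_force: 100.2
```

>>> {"api": "move_arm", "payload": {
  "commands": [
    [[0,0,-1,0,0,0,26],[0,0,-2,0,0,0,26],[0,0,-3,0,0,0,26],[0,0,-3,0,0,0,26],[0,0,-3,0,0,0,26]]
  ]
}}

```text
t: 16.4
tcp_pos: [0.5401, -0.216, 0.1646]
tcp_rot: [0.001, 0.694, 0.72, -0.0]
force: [-1.1, 1.1, 1.2]
grip_width: 0.0314
grip_force: 101.3
```

>>> {"api": "move_arm", "payload": {
  "commands": [
    [[0,0,-1.5,0,0,0,26],[0,0,-3,0,0,0,26],[0,0,-4,0,0,0,26],[0,0,-4,0,0,0,26]]
  ]
}}

```text
t: 16.8
tcp_pos: [0.5393, -0.2157, 0.1668]
tcp_rot: [-0.0, 0.694, 0.72, -0.001]
force: [0.2, 0.5, -2.8]
grip_width: 0.0317
grip_force: 101.1
```

>>> {"api": "move_arm", "payload": {
  "commands": [
    [[0,0,-2,0,0,0,26],[0,0,-4,0,0,0,26],[0,0,-6,0,0,0,26],[0,0,-7,0,0,0,26],[0,0,-7,0,0,0,26]]
  ]
}}

```text
t: 17.3
tcp_pos: [0.5394, -0.2157, 0.174]
tcp_rot: [-0.0, 0.694, 0.72, -0.001]
force: [-0.5, 0.8, -4.8]
grip_width: 0.0315
grip_force: 101.1
```

>>> {"api": "move_arm", "payload": {
  "commands": [
    [[0,0,0,0,0,0,26],[0,0,0,0,0,0,26],[0,0,0,0,0,0,26],[0,0,0,0,0,0,26],[0,0,0,0,0,0,26]]
  ]
}}

```text
t: 17.8
tcp_pos: [0.5393, -0.2156, 0.1737]
tcp_rot: [-0.0, 0.694, 0.72, -0.001]
force: [0.3, 0.3, -2.7]
grip_width: 0.0317
grip_force: 101.1
```

```bash
python3 - <<'E'
from h import *
p,R=cur();P,d,w=wpts();o=robot.observe();print(p,R.as_matrix()[:,[0,2]].T.round(4).tolist(),o["t"],o["force"],o["torque"])
m=(np.hypot(w[...,0]-.54,w[...,1]+.2155)<.0885)&(np.hypot(w[...,0]-.54,w[...,1]+.2155)>.078)&(w[...,2]>.09)&(w[...,2]<.14);q=w[m]
A=np.c_[q[:,:2]-[.54,-.2155],np.ones(len(q))];print(len(q),np.linalg.lstsq(A,q[:,2],rcond=None)[0],np.percentile(q[:,2],[5,50,95]))
P,d=robot.capture("side");cv2.imwrite("pics/s6.png",cv2.resize(P[150:290,220:360,::-1],(600,600),interpolation=cv2.INTER_CUBIC))
E
```

```text
[ 0.53926146 -0.21563449  0.17371155] [[-0.036, 0.9994, -0.0011], [-0.002, -0.0011, -1.0]] 17.85 [ 0.64289835  0.35401526 -3.60707683] [ 0.00084475  0.00174575 -0.02898746]
7515 [-0.00155172  0.00017515  0.12683381] [0.1257219  0.1268545  0.12793136]
```

View pics/s6.png

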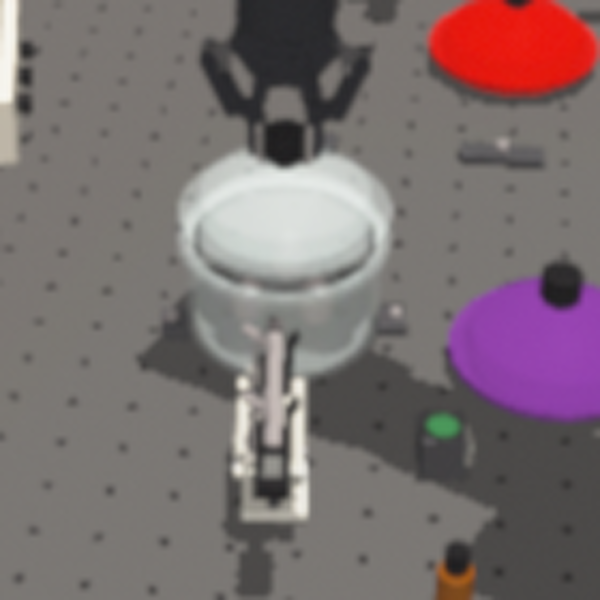

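The flange top is 20 mm above its shut height and level to about 0.0016 rad. In the side view the lid hangs from the knob at (285,140), clear of the bowl, and the probe is seated at (272,400). I'm handing it in.

```bash
python3 -c "
from workcell import robot
print(robot.hand_in())"
```

```text
the job is handed in; nothing more can be done
None
```

I handed the job in at about 18 s: the probe is fully seated in both forks with its tip about 28 mm before the lid's flange, and the arm is holding the lid level about 20 mm above the rim, clear of the bowl.

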